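# Make room in the spice rack and put the stray jar back in the row

## Task

One white-capped spice jar has been left out on the worktop; it belongs in the wooden spice rack, between the other white-capped spice jar and the slim red-capped one, which now stand side by side. First slide those two apart along the rack, keeping them upright and not lifting them out, and only then stand the stray jar upright on the rack's floor between them, with no more than a finger's width of gap to either, and let go.

Things in the scene. Friction and masses are not known exactly. Their poses are not given: they have to be found in the camera images.
- rack: low open wooden rack with a very slippery grey plastic floor, fixed, 90 x 276 mm; origin under its centre, z up, y along the row (about to the robot's left), x across it (about away from the robot). Inside: 74 mm (x) by 260 mm (y); floor 8, long walls 22, end boards 36 mm above the origin. A heavy 67 mm wide, 106 mm high jar fills its +y end, then come the two spice jars, then at least 80 mm empty up to the -y end board
- stubby_jar_mid (a point): centre (half-way up) of the white-capped round spice jar in the rack: 47 mm across, 98 mm high, about 0.11 kg, z along the jar. It nearly touches the slim jar, in either order; whichever is nearer the rack's -y end has room to slide towards -y
- slim_jar_mid (a point): centre (half-way up) of the slim red-capped round spice jar in the rack: 41 mm across, 105 mm high, about 0.11 kg, z along the jar; it slides easily on the rack's floor
- stray_jar_mid (a point): centre (half-way up) of the stray spice jar, a twin of the other white-capped one: 47 mm across, 98 mm high, about 0.11 kg, z along the jar; it stands upright on the worktop to the right of the rack, clear of other things

How it is judged:
On the way:
1. the two jars in the rack stand far enough apart for the stray jar (centres more than 92 mm apart) while the stray jar is still away from them (centre more than 90 mm from either) (horizontal distance between stubby_jar_mid and slim_jar_mid above 0.092 m and distance between stray_jar_mid and stubby_jar_mid above 0.09 m and distance between stray_jar_mid and slim_jar_mid above 0.09 m), for 0.2 s.
At the end, for the whole second after the job is handed in: The stray jar stands on the rack's floor between the other two, its centre within 78 mm of each of theirs (gaps up to about 30 mm), theirs over 85 mm apart; all three within 25 mm of the rack's long centre line, upright within 7 degrees and at rest (horizontal distance between stubby_jar_mid and slim_jar_mid above 0.085 m and horizontal distance between stray_jar_mid and stubby_jar_mid below 0.078 m and horizontal distance between stray_jar_mid and slim_jar_mid below 0.078 m and x of stray_jar_mid in the frame of rack between -0.025 and 0.025 m and height (world z) of stray_jar_mid between 0.05 and 0.064 m and angle between each of stray_jar_mid, stubby_jar_mid, slim_jar_mid's own z axis and vertical below 0.12 rad and x of stubby_jar_mid in the frame of rack between -0.025 and 0.025 m and x of slim_jar_mid in the frame of rack between -0.025 and 0.025 m and linear speed of each of stray_jar, slim_jar, stubby_jar below 0.02 m/s); the robot touches nothing.
It fails at once if the stubby or the slim jar is lifted more than 20 mm (height (world z) of stubby_jar_mid above 0.077 m or height (world z) of slim_jar_mid above 0.081 m).
It fails at once if the stubby or the slim jar is tipped more than 30 degrees (angle between any of stubby_jar_mid, slim_jar_mid's own z axis and vertical above 0.52 rad).
It also fails if it takes over 54 s, if anything falls off the work surface, if the arm or the gripper's body presses on something with over 40 N, if the wrist force passes 120 N, or if a joint passes its speed limit or range.

## Robot

A 6-joint arm with a two-finger parallel gripper is mounted at the origin on a cart in front of the work surface, level with it; the furniture and walls round the work are solid. World frame = base frame: x ahead of the robot, y to its left, z up, the work surface at z = 0. Lengths are in m, angles in rad, forces in N, time in s.
With the tool pointing down it reaches from about 0.35 to 0.875 m from the base axis. Payload 4.2 kg.
Tool frame: the origin (TCP) lies on the front face of the gripper's body, between the roots of the fingers; the fingertips stand 70 mm ahead of it and the grasp point (between the pads) lies 51 mm ahead of it (ctrl.tip_reach is the distance from the TCP to the fingertips, in m); z points along the fingers, y is the line along which they close (so a half turn about z gives the same grasp; the last joint's range is limited). The gripper opens to 87 mm and grips with 3 to 60 N. Pads are 19 mm wide; open, the fingers measure 117 mm over their backs; the gripper's body (75 mm by 190 mm) begins 51 mm behind the grasp point.
Start: joints at [1.497, 0.385, 0.008, 0, -1.194, -0.259], TCP at [0.204, 0.591, 0.292] pointing down, gripper open.
Joint ranges: [-3.14, 3.14], [-1.21, 2.06], [-1.07, 1.41], [-3.16, 2.05], [-2.99, -0.16], [-3.1, 3.1]. Speed limits (rad/s): [2.79, 2.79, 3.14, 3.14, 3.14, 3.14].

## Interface

Orientations are given as a unit quaternion [w, x, y, z].
In Python, from workcell import readout, cams, ctrl gives the robot as it stands.
- The arm moves only by the tool play_rows, never from a script. Its argument "steps" is one flat list of numbers, 5 for each row, row after row: the shift along the world's x, y, z in units of 25 mm (1.0 is 25 mm), then the turn about the world's z in rad, then the closure, from -1 (fully open) to 1 (shut), so that 0 is half open. A call has exactly 8 rows; each row is the pose to reach, as a shift and turn from the pose commanded when the call began; what a row does not reach only later rows make up. A row lasts 1/12 s, in which the tool goes at most 41.7 mm and 7.16 degrees, less where a joint would pass 70% of its speed; a pose out of reach is approached as far as the arm can. A call with a gripper value outside its range is refused whole. The fingers move at their own pace and stop on an object; "newtons" is the grip in N (left out, the last holds). Time passes only in rows, so rows that repeat a pose let the fingers close, or fill a call up. It gives the time, the measured TCP pose, the force, the opening and the grip force at its end, in the units of the state.
- readout.observe(): the state, without advancing time (a new reading comes with each control period).
- cams.read_camera(name): name is "side" or "top" or "wrist"; returns (picture, depth): 400x640x3 uint8, blue, green, red; 400x640 float32, m along the optical axis (not along the pixel's ray), 0 where there is no reading.
- cams.calibration(name): a dict with "vertical_fov" (degrees; the focal length in pixels is half the picture's height over the tangent of half this angle, whatever the lens; pixels are square), "cx", "cy" (the principal point, pixels), "R" (3x3) and "t" (3): a world point X has camera coordinates R X + t. Camera axes: x right, y down, z forward; pixel columns grow to the right and rows downward; lengths in m; the calibration is good to about 2 mm. The wrist camera is an equidistant fisheye: a pixel r from the principal point sees the ray r / f radians off the axis. A picture is of the moment at which its call begins: read the wrist's pose just before it. calibration takes no time and is no camera call; for the wrist camera it gives the pose at the moment of the call.
- ctrl.job_done(): hands the job in; it is judged then, once.
The state is a dict: "t": time; "joint_pos": joint angles; "joint_velocities": joint speeds; "effort": joint torques, N m; "tcp_pos": TCP position; "ee_rot": TCP orientation; "wrist_force": force on the tool from outside, world axes, zero at the start; "moment": the same for the moment, N m; "width": opening from 0.0 (shut) to 1.0 (fully open); "gripper_force": force on a finger pad.
Only numpy, scipy, OpenCV 4.12 (cv2) and the standard library are available. Lean on these libraries where they do the work, as an engineer would, in place of code of your own. Each camera call takes 0.05 s, during which the arm holds its last target. There are 200 camera calls.

## Working session

There is one attempt and no reset: what is moved stays moved. The work goes in short steps, Python scripts to look and compute and a tool call to move; the robot and the scene stay as the last step left them, time stands still between calls to the robot, and variables do not carry over. Pictures are saved under pics/ and viewed, at most 10 in all, crops included, and the job is handed in when it is done.

Besides the shell and the picture viewer there is one more tool, called after "Emit:" by a JSON object that holds its "method" and its "body". play_rows: Moves the arm, as the interface text tells. Its arguments: {"type":"object","properties":{"steps":{"type":"array"},"newtons":{"type":"number"}},"required":["steps"]}

```bash
mkdir -p pics; python3 - <<'E'
from workcell import readout,cams,ctrl
import cv2,numpy as np
s=readout.observe();print(s)
for n in("top","side"):
    c=cams.calibration(n);print(n,c)
    p,d=cams.read_camera(n);cv2.imwrite(f"pics/{n}0.png",p);np.save(f"{n}0.npy",d)
E
```

```text
{'t': 0.0, 'joint_pos': array([ 1.49660727e+00,  3.85592094e-01,  6.63958473e-03, -5.12524431e-04,
       -1.19397820e+00, -2.58610335e-01]), 'joint_velocities': array([ 0.00040434,  0.00064708,  0.00099176, -0.00140559,  0.00109692,
        0.00107585]), 'effort': array([-7.50345625e-04, -3.90666068e+01,  1.87408000e+01,  4.21989128e+00,
        1.10255083e-02, -1.88803856e-04]), 'tcp_pos': array([0.20400231, 0.59030501, 0.29114135]), 'ee_rot': array([ 1.08458947e-03,  9.86171231e-01, -1.65725999e-01, -1.38903224e-04]), 'wrist_force': array([0.06602035, 0.14222307, 0.0712784 ]), 'moment': array([-0.03830792, -0.04184053,  0.00614415]), 'gripper_force': 0.0, 'width': 1.0001562281037137}
top {'vertical_fov': 57.503015477961824, 'cx': 319.8937821093574, 'cy': 202.05817260148905, 'R': array([[ 0.01034246, -0.99944315, -0.03172423],
       [-0.98683118, -0.00508011, -0.16167378],
       [ 0.16142259,  0.03297857, -0.9863342 ]]), 't': array([-0.08859039,  0.51882347,  0.83935943])}
side {'vertical_fov': 44.27360020897433, 'cx': 307.33963180118667, 'cy': 196.3021919611331, 'R': array([[ 0.72334266, -0.69048343,  0.00283423],
       [-0.61449107, -0.64559516, -0.45343976],
       [ 0.31492241,  0.32625071, -0.89128242]]), 't': array([-0.44522263,  0.26680143,  0.8378874 ])}
```

View pics/top0.png

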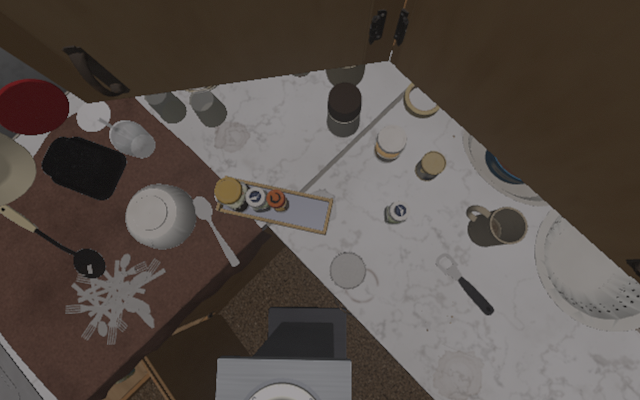

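View pics/side0.png

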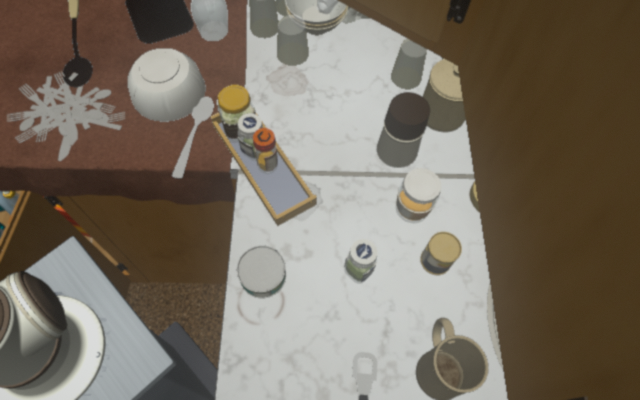

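The top view shows the rack running from (218,190) to (330,222). In order from +y it holds the big jar (229,190), the white-capped stubby (257,197) and the red-capped slim (277,200). The stray is at (397,212). The side view agrees, with stubby (249,124), slim (264,138) and stray (362,258). So the slim jar is the one to slide towards -y.

```bash
cat > h.py <<'E'
import numpy as np,cv2
from workcell import readout,cams,ctrl
def world(n,d):
    c=cams.calibration(n);h,w=d.shape
    f=h/2/np.tan(np.radians(c["vertical_fov"]/2))
    v,u=np.mgrid[:h,:w]
    P=np.stack([(u-c["cx"])/f*d,(v-c["cy"])/f*d,d],-1)
    W=(P-c["t"])@c["R"]; W[d<=0]=np.nan
    return W
E
python3 - <<'E'
from h import *
rois={"top":dict(big=(229,190),stubby=(257,197),slim=(277,200),stray=(397,212)),"side":dict(big=(234,97),stubby=(249,124),slim=(264,138),stray=(362,250))}
for n in("top","side"):
    d=np.load(n+"0.npy");p=cv2.imread(f"pics/{n}0.png");W=world(n,d)
    for k,(u,v) in rois[n].items():
        A=W[v-14:v+15,u-14:u+15].reshape(-1,3);A=A[np.isfinite(A[:,2])]
        A=A[np.hypot(*(A[:,:2]-np.nanmean(W[v-2:v+3,u-2:u+3,:2],axis=(0,1))).T)<.027]
        z=np.percentile(A[:,2],97);T=A[A[:,2]>z-.006]
        print(n,k,z.round(4),len(T),T.mean(0).round(4),cv2.minEnclosingCircle(T[:,:2].astype(np.float32)))
    m=np.zeros(d.shape,bool)
    (a,b,c,e)=(212,338,172,242) if n=="top" else (205,320,80,225)
    m[c:e,a:b]=1
    m&=(W[...,2]>.014)&(W[...,2]<.045)
    l,nn=None,None
    k,lab,st,_=cv2.connectedComponentsWithStats(m.astype(np.uint8));i=1+st[1:,4].argmax()
    Q=W[lab==i];R=cv2.minAreaRect(Q[:,:2].astype(np.float32));print("rack",R,len(Q));print(cv2.boxPoints(R).round(4))
    # ray-plane floor grey hue
p=cv2.imread("pics/top0.png");cv2.imwrite("pics/c0.png",cv2.resize(p[165:250,205:420],None,fx=3.7,fy=3.7,interpolation=cv2.INTER_CUBIC))
E
```

```text
top big 0.1177 437 [0.5337 0.1168 0.115 ] ((0.533486545085907, 0.11664541810750961), 0.02695978432893753)
top stubby 0.1129 141 [0.5186 0.0563 0.1087] ((0.5200999975204468, 0.054792650043964386), 0.026865089312195778)
top slim 0.116 249 [0.5158 0.0139 0.1138] ((0.5157492756843567, 0.013964099809527397), 0.020050063729286194)
top stray 0.1012 311 [ 0.4913 -0.2635  0.0987] ((0.49182116985321045, -0.26388511061668396), 0.022519970312714577)
rack ((0.5146282911300659, 0.028825916349887848), (0.27588891983032227, 0.09019429981708527), 77.94573211669922) 874
[[ 0.4417 -0.0967]
 [ 0.5299 -0.1155]
 [ 0.5875  0.1543]
 [ 0.4993  0.1731]]
side big 0.1162 486 [0.5346 0.1198 0.1137] ((0.5347697138786316, 0.11977050453424454), 0.026972295716404915)
side stubby 0.1086 379 [0.5199 0.058  0.1054] ((0.5200784802436829, 0.05605441331863403), 0.026433812454342842)
side slim 0.1145 335 [0.5156 0.0124 0.1122] ((0.5152040719985962, 0.01295953243970871), 0.021535826846957207)
side stray 0.0998 537 [ 0.4913 -0.2653  0.0973] ((0.4919303059577942, -0.2647659182548523), 0.0230178851634264)
rack ((0.5145744681358337, 0.027256272733211517), (0.2777758836746216, 0.09050346910953522), 78.09555053710938) 1295
[[ 0.4416 -0.0993]
 [ 0.5302 -0.118 ]
 [ 0.5875  0.1538]
 [ 0.4989  0.1725]]
```

View pics/c0.png

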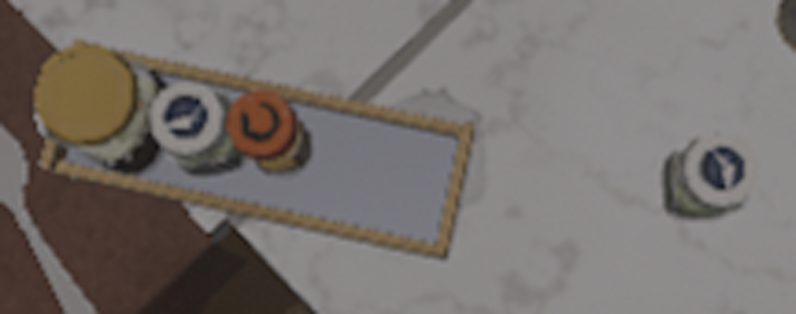

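Slim is at (0.516,0.013), stubby at (0.520,0.056), stray at (0.4915,-0.2645) and the rack centre at (0.5146,0.028). The rack's +y axis is (0.208,0.978). The plan is to grip slim across the rack, drag it about 69 mm towards -y, then place the stray between the two.

Emit:
{"method": "play_rows", "body": {"steps": [0.6,-1.2,0,-0.08,-1,1.3,-2.5,0,-0.17,-1,2.0,-3.8,0,-0.26,-1,2.7,-5.1,0,-0.35,-1,3.4,-6.4,0,-0.44,-1,4.1,-7.7,0,-0.53,-1,4.8,-9.0,0,-0.62,-1,5.4,-10.0,0,-0.7,-1], "newtons": 15}}

```text
t: 0.77
tcp_pos: [0.3394, 0.338, 0.292]
ee_rot: [0.001, 0.868, -0.496, -0.0]
wrist_force: [1.1, 1.3, 0.2]
width: 0.996
gripper_force: 0.0
```

Emit:
{"method": "play_rows", "body": {"steps": [0.7,-1.3,0,-0.1,-1,1.4,-2.6,0,-0.2,-1,2.1,-3.9,0,-0.3,-1,2.8,-5.2,0,-0.4,-1,3.5,-6.5,0,-0.5,-1,4.2,-7.8,0,-0.6,-1,4.9,-9.1,0,-0.7,-1,5.6,-10.3,0,-0.75,-1]}}

```text
t: 1.43
tcp_pos: [0.4793, 0.0812, 0.2921]
ee_rot: [-0.0, -0.627, 0.779, 0.0]
wrist_force: [0.4, 0.8, 0.2]
width: 1.0
gripper_force: 0.0
```

Emit:
{"method": "play_rows", "body": {"steps": [0.5,-0.9,0,0,-1,1.0,-1.8,0,0,-1,1.46,-2.76,0,0,-1,1.46,-2.76,-0.6,0,-1,1.46,-2.76,-1.2,0,-1,1.46,-2.76,-1.8,0,-1,1.46,-2.76,-2.4,0,-1,1.46,-2.76,-3.0,0,-1]}}

```text
t: 2.1
tcp_pos: [0.5153, 0.014, 0.2162]
ee_rot: [-0.0, -0.628, 0.778, 0.0]
wrist_force: [0.6, -0.0, -0.0]
width: 0.995
gripper_force: 0.0
```

```bash
python3 - <<'E'
from h import *
print(readout.observe()["tcp_pos"])
p,d=cams.read_camera("wrist");c=cams.calibration("wrist");print(c)
cv2.imwrite("pics/w1.png",p)
E
```

```text
[0.51533817 0.01395414 0.21618058]
{'vertical_fov': 65.70646984690485, 'cx': 317.9497932430987, 'cy': 204.1099472454148, 'R': array([[-0.97729542,  0.21178403,  0.00641744],
       [ 0.20427594,  0.93374195,  0.2939342 ],
       [ 0.05625833,  0.28857148, -0.95580411]]), 't': array([ 0.49685672, -0.12960234,  0.28297558])}
```

View pics/w1.png

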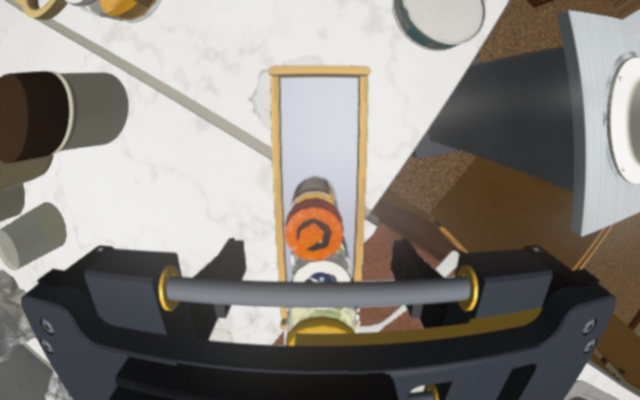

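The wrist view shows the red cap centred near (314,233), between the fingers, with the stubby's cap just behind it. I cast rays on it to check.

```bash
cat >> h.py <<'E'
def wray(u,v,z,c):
    f=200/np.tan(np.radians(c["vertical_fov"]/2));dx,dy=u-c["cx"],v-c["cy"];r=np.hypot(dx,dy)
    a=r/f;k=np.array([np.sin(a)*dx/r,np.sin(a)*dy/r,np.cos(a)])@c["R"]
    o=-c["R"].T@c["t"];return o+k*(z-o[2])/k[2]
E
python3 - <<'E'
from h import *
c=cams.calibration("wrist");p=cv2.imread("pics/w1.png")
h=cv2.cvtColor(p,cv2.COLOR_BGR2HSV);m=cv2.inRange(h,(3,190,150),(14,255,255));m[:180]=0;m[275:]=0;m[:,:270]=0;m[:,360:]=0
cs,_=cv2.findContours(m,0,2);k=max(cs,key=cv2.contourArea);(u,v),r=cv2.minEnclosingCircle(k);print(u,v,r)
print("cap",wray(u,v,.113,c),"edge",wray(u+r,v,.113,c))
for q in((274,68),(369,68)):print(wray(*q,.036,c))
E
```

```text
314.5 237.0 25.811918258666992
cap [0.51464165 0.01439412 0.113     ] edge [0.49761246 0.01817544 0.113     ]
[ 0.52291346 -0.11160378  0.036     ]
[ 0.44324895 -0.09470188  0.036     ]
```

Emit:
{"method": "play_rows", "body": {"steps": [0,0,-0.5,0,-1,0,0,-1.1,0,-1,0,0,-1.7,0,-1,0,0,-2.3,0,-1,0,0,-2.9,0,-1,0,0,-3.4,0,-1,0,0,-3.7,0,-1,0,0,-3.7,0,-1]}}

```text
t: 2.82
tcp_pos: [0.5148, 0.014, 0.1233]
ee_rot: [-0.002, -0.628, 0.778, 0.001]
wrist_force: [0.1, -0.5, 0.6]
width: 1.001
gripper_force: 0.0
```

Emit:
{"method": "play_rows", "body": {"steps": [0,0,0,0,0,0,0,0,0,0,0,0,0,0,0.2,0,0,0,0,0.4,0,0,0,0,0.6,0,0,0,0,0.8,0,0,0,0,1,0,0,0,0,1], "newtons": 10}}

```text
t: 3.48
tcp_pos: [0.5158, 0.0142, 0.1249]
ee_rot: [0.0, -0.628, 0.778, -0.0]
wrist_force: [0.6, -0.4, 0.1]
width: 0.478
gripper_force: 0.1
```

Emit:
{"method": "play_rows", "body": {"steps": [0,0,0,0,1,0,0,0,0,1,0,0,0,0,1,0,0,0,0,1,0,0,0,0,1,-0.02,-0.1,0,0,1,-0.06,-0.3,0,0,1,-0.11,-0.5,0,0,1]}}

```text
t: 4.15
tcp_pos: [0.513, 0.0014, 0.1248]
ee_rot: [0.0, -0.628, 0.778, -0.0]
wrist_force: [-0.4, 0.4, 1.8]
width: 0.469
gripper_force: 10.0
```

Emit:
{"method": "play_rows", "body": {"steps": [-0.07,-0.32,0,0,1,-0.14,-0.64,0,0,1,-0.2,-0.96,0,0,1,-0.27,-1.28,0,0,1,-0.34,-1.6,0,0,1,-0.4,-1.9,0,0,1,-0.45,-2.1,0,0,1,-0.47,-2.2,0,0,1]}}

```text
t: 4.82
tcp_pos: [0.501, -0.0542, 0.1249]
ee_rot: [0.0, -0.628, 0.778, -0.0]
wrist_force: [-0.4, 0.3, 3.5]
width: 0.468
gripper_force: 10.0
```

Emit:
{"method": "play_rows", "body": {"steps": [0,0,0,0,1,0,0,0,0,1,0,0,0,0,1,0,0,0,0,1,0,0,0,0,0.1,0,0,0,0,0,0,0,0,0,-0.1,0,0,0,0,-0.2]}}

```text
t: 5.48
tcp_pos: [0.5007, -0.0532, 0.1243]
ee_rot: [-0.0, -0.628, 0.778, 0.0]
wrist_force: [-0.3, -0.4, -0.1]
width: 0.56
gripper_force: 0.0
```

Emit:
{"method": "play_rows", "body": {"steps": [0,0,0,0,-0.4,0,0,0,0,-0.7,0,0,0,0,-1,0,0,0,0,-1,0,0,0.5,0,-1,0,0,1.5,0,-1,0,0,2.7,0,-1,0,0,4.0,0,-1]}}

```text
t: 6.15
tcp_pos: [0.5004, -0.0534, 0.225]
ee_rot: [-0.001, -0.628, 0.778, 0.001]
wrist_force: [0.7, -0.6, -0.1]
width: 0.988
gripper_force: 0.0
```

Emit:
{"method": "play_rows", "body": {"steps": [0,0,1,0,-1,0,-0.8,1.6,0,-1,0,-2,1.6,0,-1,0,-3.2,1.6,0,-1,0,-4.4,1.6,0,-1,-0.1,-5.6,1.6,0,-1,-0.2,-6.8,1.6,0,-1,-0.3,-7.6,1.6,0,-1]}}

```text
t: 6.82
tcp_pos: [0.4932, -0.2454, 0.2646]
ee_rot: [-0.0, -0.628, 0.778, 0.0]
wrist_force: [1.2, 0.4, -0.1]
width: 1.0
gripper_force: 0.0
```

```bash
python3 - <<'E'
from h import *
print(readout.observe()["tcp_pos"])
c=cams.calibration("wrist");p,d=cams.read_camera("wrist");cv2.imwrite("pics/w2.png",p);np.save("w2R.npy",np.c_[c["R"],c["t"]])
o=[]
for n in("side","top"):
    p,d=cams.read_camera(n);cv2.imwrite(f"pics/{n}2.png",p);np.save(n+"2.npy",d);o.append(p)
cv2.imwrite("pics/m2.png",np.hstack([cv2.resize(o[0][60:300,200:440],None,fx=1.6,fy=1.6),cv2.resize(o[1][140:380,200:440],None,fx=1.6,fy=1.6)]))
E
```

```text
[ 0.49320866 -0.24542719  0.26459761]
```

View pics/m2.png

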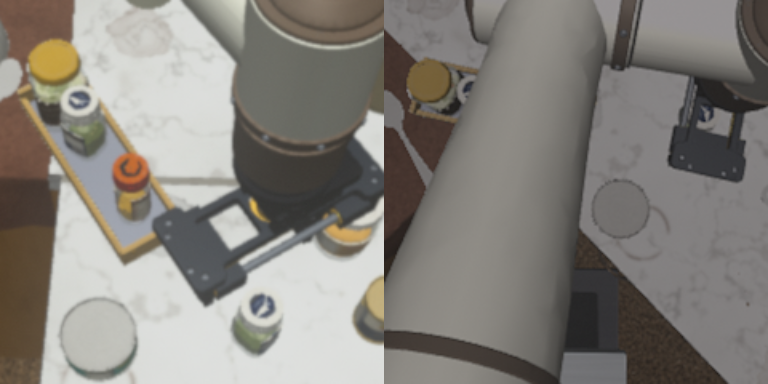

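View pics/w2.png

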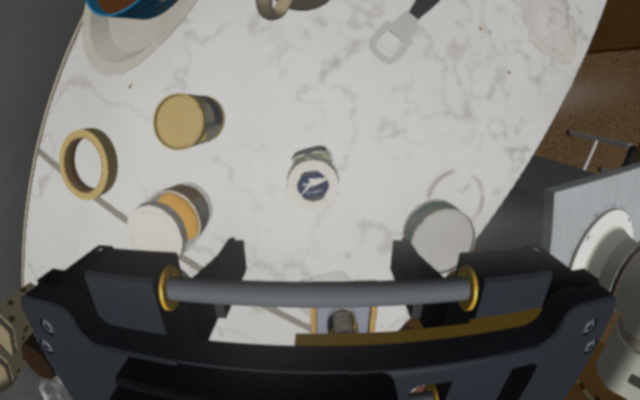

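The side crop shows stubby at (80,105) and slim at (131,168), both upright and well apart. The wrist view shows the stray's cap at (313,184). I measure all three.

```bash
cat >> h.py <<'E'
def ray(u,v,z,n):
    c=cams.calibration(n);f=200/np.tan(np.radians(c["vertical_fov"]/2))
    k=np.array([(u-c["cx"])/f,(v-c["cy"])/f,1])@c["R"];o=-c["R"].T@c["t"];return o+k*(z-o[2])/k[2]
def rack(P):
    d=np.array(P[:2])-[.5146,.028];return np.round([d@[.978,-.208],d@[.208,.978]],4)
def cap(d,W,u,v,z,hw=16):
    A=W[v-hw:v+hw,u-hw:u+hw].reshape(-1,3);A=A[np.abs(A[:,2]-z)<.008]
    A=A[np.hypot(*(A[:,:2]-W[v,u,:2]).T)<.03];return np.r_[cv2.minEnclosingCircle(A[:,:2].astype(np.float32))[0],A[:,2].max(),len(A)],A.mean(0)
E
python3 - <<'E'
from h import *
d=np.load("side2.npy");W=world("side",d)
for k,u,v,z in(("stubby",250,124,.106),("slim",282,163,.113),("stray",363,254,.098)):
    a,b=cap(d,W,u,v,z);print(k,a.round(4),b.round(4),rack(a),rack(b),ray(u,v,z,"side").round(4))
c=cams.calibration("wrist");print(wray(313,184,.098,c),wray(313+24,184,.098,c))
E
```

```text
stubby [5.204e-01 5.950e-02 1.090e-01 4.120e+02] [0.5194 0.0576 0.1047] [-0.0008  0.032 ] [-0.0014  0.03  ] [0.519  0.0555 0.106 ]
slim [ 4.992e-01 -5.490e-02  1.157e-01  3.800e+02] [ 0.4981 -0.0555  0.112 ] [ 0.0022 -0.0843] [ 0.0013 -0.0851] [ 0.5026 -0.0523  0.113 ]
stray [ 4.917e-01 -2.650e-01  1.008e-01  5.670e+02] [ 0.4906 -0.2658  0.0971] [ 0.0386 -0.2913] [ 0.0377 -0.2923] [ 0.4873 -0.2678  0.098 ]
[ 0.49222661 -0.26427871  0.098     ] [ 0.47209238 -0.25990259  0.098     ]
```

Emit:
{"method": "play_rows", "body": {"steps": [-0.04,-0.4,0,0,-1,-0.04,-0.84,0,0,-1,-0.04,-0.84,0,0,-1,-0.04,-0.84,-1,0,-1,-0.04,-0.84,-2,0,-1,-0.04,-0.84,-3,0,-1,-0.04,-0.84,-4,0,-1,-0.04,-0.84,-4.8,0,-1]}}

```text
t: 7.63
tcp_pos: [0.4923, -0.2637, 0.1431]
ee_rot: [-0.0, -0.629, 0.778, 0.001]
wrist_force: [-0.4, -0.2, -0.7]
width: 1.0
gripper_force: 0.0
```

Emit:
{"method": "play_rows", "body": {"steps": [0,0,-0.5,0,-1,0,0,-0.9,0,-1,0,0,-1.06,0,-1,0,0,-1.06,0,-0.4,0,0,-1.06,0,0.2,0,0,-1.06,0,0.6,0,0,-1.06,0,1,0,0,-1.06,0,1], "newtons": 20}}

```text
t: 8.3
tcp_pos: [0.493, -0.2644, 0.1191]
ee_rot: [0.001, -0.628, 0.778, -0.001]
wrist_force: [-1.1, -0.3, -0.7]
width: 0.706
gripper_force: 0.0
```

Emit:
{"method": "play_rows", "body": {"steps": [0,0,0,0,1,0,0,0,0,1,0,0,0,0,1,0,0,0,0,1,0,0,0.4,0,1,0,0,1,0,1,0,0,2,0,1,0,0,3,0,1]}}

```text
t: 8.97
tcp_pos: [0.4917, -0.2641, 0.1935]
ee_rot: [-0.001, -0.628, 0.778, 0.001]
wrist_force: [-0.2, 0.4, -0.4]
width: 0.56
gripper_force: 20.0
```

Emit:
{"method": "play_rows", "body": {"steps": [0,0,0.8,0,1,0,0,1.6,0,1,0,0,2.4,0,1,0.03,0.5,2.4,0,1,0.1,1.3,2.4,0,1,0.15,2.2,2.4,0,1,0.2,3.1,2.4,0,1,0.25,3.8,2.4,0,1]}}

```text
t: 9.63
tcp_pos: [0.4979, -0.1675, 0.2526]
ee_rot: [-0.001, -0.628, 0.778, 0.001]
wrist_force: [-0.6, -0.4, -1.2]
width: 0.557
gripper_force: 20.0
```

Emit:
{"method": "play_rows", "body": {"steps": [0.05,0.8,0,0,1,0.1,1.7,0,0,1,0.16,2.7,0,0,1,0.22,3.7,0,0,1,0.3,4.7,0,0,1,0.36,5.6,0,0,1,0.4,6.4,0,0,1,0.42,6.78,0,0,1]}}

```text
t: 10.3
tcp_pos: [0.5086, 0.0023, 0.2527]
ee_rot: [-0.001, -0.629, 0.777, 0.001]
wrist_force: [0.5, -0.4, -2.0]
width: 0.559
gripper_force: 20.0
```

```bash
python3 - <<'E'
from h import *
s=readout.observe();print(s["tcp_pos"],s["width"],s["gripper_force"],s["wrist_force"],rack(s["tcp_pos"]))
c=cams.calibration("wrist");pw,_=cams.read_camera("wrist")
p,d=cams.read_camera("side");W=world("side",d);np.save("side3.npy",d)
cv2.imwrite("pics/m3.png",np.hstack([cv2.resize(pw[150:400,200:440],(384,400)),cv2.resize(p[60:260,190:390],(400,400))]))
E
```

```text
[0.50864723 0.00231058 0.25267655] 0.5588673797840937 19.98927912209183 [ 0.46276449 -0.37630754 -2.03798111] [-0.0005 -0.0264]
```

View pics/m3.png

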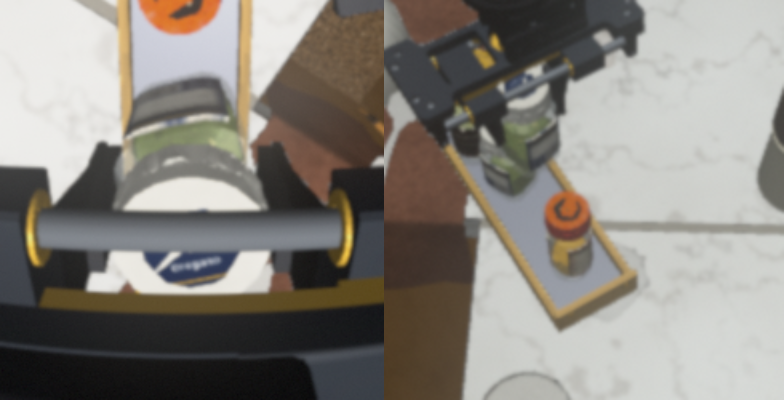

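The jar is held upright above the gap, with clear space either side. Slim is unchanged at crop (568,213).

Emit:
{"method": "play_rows", "body": {"steps": [0,0,0,0,1,0,0,-0.4,0,1,0,0,-1.0,0,1,0,0,-1.7,0,1,0,0,-2.3,0,1,0,0,-2.8,0,1,0,0,-3.2,0,1,0,0,-3.5,0,1]}}

```text
t: 11.07
tcp_pos: [0.5087, -0.0007, 0.1642]
ee_rot: [-0.001, -0.628, 0.778, 0.0]
wrist_force: [-0.7, -0.5, -1.0]
width: 0.56
gripper_force: 20.0
```

Emit:
{"method": "play_rows", "body": {"steps": [0,0,-0.3,0,1,0,0,-0.6,0,1,0,0,-0.9,0,1,0,0,-1.1,0,1,0,0,-1.3,0,1,0,0,-1.4,0,1,0,0,-1.45,0,1,0,0,-1.48,0,1]}}

```text
t: 11.73
tcp_pos: [0.5095, 0.0003, 0.1287]
ee_rot: [0.0, -0.628, 0.778, -0.0]
wrist_force: [0.4, -0.5, -0.4]
width: 0.558
gripper_force: 20.0
```

Emit:
{"method": "play_rows", "body": {"steps": [0,0,0,0,1,0,0,-0.02,0,1,0,0,-0.04,0,1,0,0,-0.06,0,1,0,0,-0.06,0,1,0,0,-0.06,0,1,0,0,-0.06,0,1,0,0,-0.06,0,1]}}

```text
t: 12.4
tcp_pos: [0.5094, 0.0002, 0.1273]
ee_rot: [0.0, -0.628, 0.778, -0.0]
wrist_force: [0.1, -0.4, -0.7]
width: 0.558
gripper_force: 20.0
```

Not yet resting, so I lower about 1.5 mm more, slowly.

Emit:
{"method": "play_rows", "body": {"steps": [0,0,-0.02,0,1,0,0,-0.03,0,1,0,0,-0.04,0,1,0,0,-0.05,0,1,0,0,-0.06,0,1,0,0,-0.06,0,1,0,0,-0.06,0,1,0,0,-0.06,0,1]}}

```text
t: 13.07
tcp_pos: [0.5098, 0.0002, 0.1266]
ee_rot: [0.0, -0.628, 0.778, -0.0]
wrist_force: [-2.0, 0.0, 5.6]
width: 0.552
gripper_force: 20.0
```

Emit:
{"method": "play_rows", "body": {"steps": [0,0,0,0,0,0,0,0,0,-0.08,0,0,0,0,-0.12,0,0,0,0,-0.16,0,0,0,0,-0.22,0,0,0,0,-0.3,0,0,0,0,-0.4,0,0,0,0,-0.5], "newtons": 5}}

```text
t: 13.73
tcp_pos: [0.5091, 0.0002, 0.1254]
ee_rot: [-0.0, -0.628, 0.778, 0.0]
wrist_force: [0.6, -0.2, -0.3]
width: 0.702
gripper_force: 0.0
```

Emit:
{"method": "play_rows", "body": {"steps": [0,0,0,0,-0.8,0,0,0,0,-1,0,0,0,0,-1,0,0,0,0,-1,0,0,0.3,0,-1,0,0,1,0,-1,0,0,2,0,-1,0,0,3.2,0,-1]}}

```text
t: 14.4
tcp_pos: [0.5085, -0.0, 0.2059]
ee_rot: [-0.002, -0.628, 0.778, 0.001]
wrist_force: [1.1, 0.4, -0.4]
width: 0.995
gripper_force: 0.0
```

Emit:
{"method": "play_rows", "body": {"steps": [0,0,1,0,-1,0,0,2.2,0,-1,0,-0.8,2.8,0,-1,0,-2,2.8,0,-1,0,-3.2,2.8,0,-1,0,-4.4,2.8,0,-1,0,-5.6,2.8,0,-1,0,-6.5,2.8,0,-1]}}

```text
t: 15.07
tcp_pos: [0.509, -0.1642, 0.2765]
ee_rot: [0.0, -0.628, 0.778, -0.0]
wrist_force: [-0.0, -0.5, -0.3]
width: 1.0
gripper_force: 0.0
```

```bash
python3 - <<'E'
from h import *
p,d=cams.read_camera("side");np.save("side4.npy",d)
cv2.imwrite("pics/s4.png",cv2.resize(p[60:260,190:440],None,fx=3,fy=3))
W=world("side",d)
for k,u,v,z in(("stubby",250,124,.106),("slim",282,163,.113),("stray",265,144,.106)):
    a,b=cap(d,W,u,v,z);print(k,a.round(4),rack(a),rack(b))
E
```

```text
stubby [5.202e-01 5.920e-02 1.084e-01 4.100e+02] [-0.001   0.0317] [-0.0015  0.03  ]Traceback (most recent call last):
  File "<stdin>", line 6, in <module>
  File "h.py", line 21, in cap
    A=A[np.hypot(*(A[:,:2]-W[v,u,:2]).T)<.03];return np.r_[cv2.minEnclosingCircle(A[:,:2].astype(np.float32))[0],A[:,2].max(),len(A)],A.mean(0)
                                                                                                                 ~~~~~~~~~~^^
    return umr_maximum(a, axis, None, out, keepdims, initial, where)
ValueError: zero-size array to reduction operation maximum which has no identity
```

View pics/s4.png

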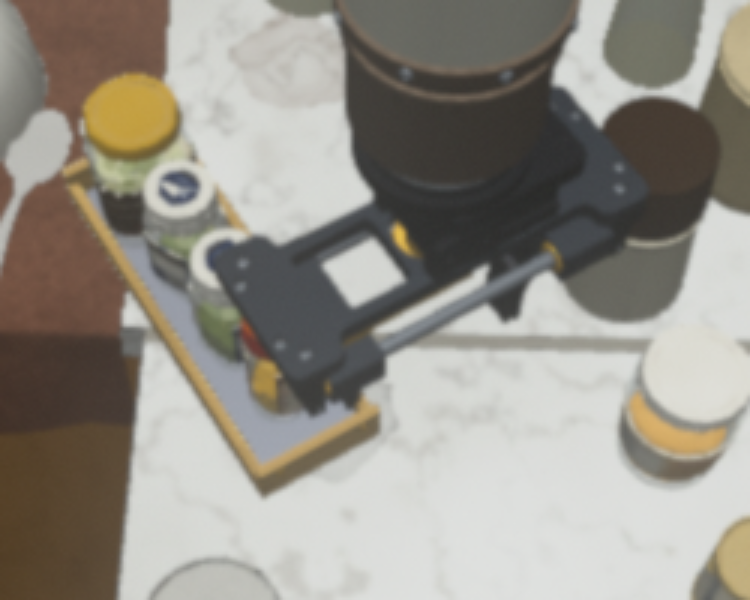

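The three jars stand in a row, upright. The gripper hides slim and part of the stray's cap at crop (230,260), so I move further aside for a last measurement.

Emit:
{"method": "play_rows", "body": {"steps": [0,-0.8,0,0,-1,0,-2,0,0,-1,0,-3,0,0,-1,0,-4,0,0,-1,0,-4.8,0,0,-1,0,-5,0,0,-1,0,-5,0,0,-1,0,-5,0,0,-1]}}

```text
t: 15.78
tcp_pos: [0.5092, -0.287, 0.2759]
ee_rot: [0.0, -0.628, 0.778, 0.0]
wrist_force: [0.7, 0.5, 0.3]
width: 1.001
gripper_force: 0.0
```

```bash
python3 - <<'E'
from h import *
p,d=cams.read_camera("side")
W=world("side",d)
for k,u,v,z in(("stubby",250,124,.106),("slim",282,163,.113),("stray",265,146,.106)):
    a,b=cap(d,W,u,v,z);print(k,a.round(4),rack(a),rack(b))
E
```

```text
stubby [5.216e-01 5.960e-02 1.091e-01 4.170e+02] [0.0002 0.0323] [-0.0014  0.03  ]
slim [ 4.992e-01 -4.860e-02  1.170e-01  3.820e+02] [ 0.0009 -0.0782] [ 0.0011 -0.0851]
stray [ 5.073e-01 -1.000e-03  1.093e-01  4.350e+02] [-0.0011 -0.0299] [-0.0018 -0.0311]
```

```bash
python3 -c "
from workcell import ctrl;print(ctrl.job_done())"
```

```text
the job is handed in; nothing more can be done
None
```

The stray jar now stands upright on the rack floor between the stubby and slim jars, about 61 mm and 54 mm centre to centre (gaps near 14 mm and 10 mm), and the job was handed in at about 16 s; no verdict was returned.

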